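# Hold the lock button and slide the board carriage home

### The job

The carriage that carries the circuit board on the test slide is locked: with your fingertips press its orange lock button down, and keep it pressed all the way while you push the carriage along the rails until it is fully home against the black contact block; then let the button spring back up so that the carriage stays locked there, and move clear. Only touch and push: do not lift anything, leave the board lying in its nest, and leave the meter, screwdriver, jar and transformer where they are.

Things in the scene. Friction and masses are not known exactly. Their poses are not given: they have to be found in the camera images.
- stage: The fixed aluminium base of the test slide, 150 x 410 mm, 8 mm thick, lying on the bench, with two steel rails. Origin: on the bench surface under the rails' middle; its y axis runs along the rails towards the contact block (the way the carriage must travel), its x axis is level and square to them, pointing to the circuit-board side, z up. It stands turned by up to about 23 degrees from the bench axes.
- carriage (a joint): How far the grey carriage (deck 140 x 110 mm, deck top 40 mm above the bench) has slid from its starting place along the rails, in m, 0 at the start (which lies at a place that differs each time) and growing towards the contact block (stage +y). It starts locked; the travel to the contact block is about 135 to 225 mm. Unlocked it slides with about 2 N; locked (button up) it is held fast by teeth, with 1 mm of play, 3 mm at the contact block.
- button (a joint): How far the orange lock button is pressed, in m: 0 up (locked), 0.007 fully down. A spring pushes it up: about 4 N starts it moving, 8 N holds it fully down. Its tooth is clear of the lock teeth, and the carriage free, only while it is more than 3 mm down, so hold it fully down; it catches again where it is released on the way.
- button_top (a point): Centre of the top of the orange lock button, a square cap 40 x 40 mm that rides on the carriage on the robot's side (32 mm to stage -x of the rails' middle). Its top is 56 mm above the bench when up, 49 mm when fully down. This point moves with the button and the carriage; its axes are those of the stage. Pressing on it also drags the carriage along by friction. Nothing but the thumb rest stands higher than the cap within 35 mm of its centre.
- thumb_rest (a point): Middle of the top edge of the button-side face of the black thumb rest, a plate 44 mm wide (along stage x), 6 mm thick, standing on the carriage just ahead of the button (4 mm ahead of the cap's front edge, 24 mm from the button's centre towards stage +y), its top 74 mm above the bench, 18 mm above the raised button. A finger resting on the button can push against it towards stage +y.
- carriage_front (a point): Middle of the leading face of the carriage deck, the face that meets the contact block; 55 mm ahead (stage +y) of the button's centre, 35 mm above the bench.
- stop: The black contact block that is the end stop, 146 mm wide (stage x), 45 mm long, 66 mm high, clamped across the rails at a place that differs each time; a ledge overhangs the board side of its face by 9 mm. Origin: on its face towards the carriage, at bench height in line with the rails' middle; its y axis points along the rails away from the carriage. The carriage is fully home when its leading face touches this face.
- nest (a point): Centre of the floor of the shallow black-rimmed nest on the carriage, 40 mm above the bench, in which the circuit board lies.
- board: Green circuit board 60 x 94 mm with parts up to 18 mm high, 80 g, lying loose in the carriage's nest (rim 5 mm high, about 2 mm play); it rides along with the carriage. Origin: centre of its underside.
- meter: Yellow hand multimeter 85 x 165 x 36 mm with a black dial 10 mm high, lying on the bench on the far side of the slide. Origin: centre of its underside. A bystander.
- screwdriver: Screwdriver lying on the bench on the robot's side of the slide. Origin under its middle region. A bystander.
- jar: Clear jar with a blue cap, 52 mm across, 65 mm high, standing near the slide. Origin: centre of its underside. A bystander.
- transformer: Small transformer, dark steel core and copper winding, 60 x 60 mm, 42 mm high, near the slide. Origin: centre of its underside. A bystander.
There are look-alikes about, which are no part of the job. Of the things like the board, leave any that is brown; of the rest the larger one is meant.

How it is judged:
By the outcome, as a careful person would: the job done as asked, in the order asked, and still so for the second after the job is handed in, with the robot touching nothing.
It also fails if it takes over 48 s, if anything falls off the work surface, if the arm or the gripper's body presses on something with over 40 N, if the wrist force passes 120 N, or if a joint passes its speed limit or range.

### The arm

A 7-joint arm with a two-finger parallel gripper is mounted at the origin on the work surface. World frame = base frame: x ahead of the robot, y to its left, z up, the work surface at z = 0. Lengths are in mm, angles in degrees, forces in N, time in s.
With the tool pointing down it reaches from about 400 to 875 mm from the base axis. Payload 6.5 kg.
Tool frame: the origin (TCP) lies at the very end of the fingers, on their centre line; the grasp point (between the pads) lies 19 mm behind it; z points along the fingers, y is the line along which they close (so a half turn about z gives the same grasp; the last joint's range is limited). The gripper opens to 88 mm and grips with 3 to 60 N. Pads are 18 mm wide; open, the fingers measure 123 mm over their backs; the gripper's body (75 mm by 187 mm) begins 45 mm behind the grasp point.
Start: joints at [68.743, 30.733, -0.252, 88.115, 0.149, 61.152, -4.079], TCP at [195.062, -620.033, 238.716] pointing down, gripper open.
Joint ranges: [-154.64, 154.64], [-21.42, 123.67], [-72.66, 72.17], [13.99, 137.28], [-74.86, 254.86], [10.95, 109.41], [-158.01, 158.01]. Speed limits (degrees/s): [136.94, 136.94, 180, 180, 180, 180, 180].

### API

Orientations are given as [roll, pitch, yaw] about the fixed x, y, z axes, in that order (R = Rz(yaw) Ry(pitch) Rx(roll)).
In Python, from rig import manip gives the robot as it stands.
- The arm moves only by the tool carry_out, never from a script. Its argument "commands" is a list that holds one entry, the list of rows, each a list of 4 numbers: the shift along the tool's x, y, z in cm, then the turn about the tool's z in degrees. A call has 1 to 10 rows; each row shifts and turns the commanded pose from where the row before left it, along the tool's axes as they then stand; what a row does not reach is not made up. A row lasts 1/10 s, in which the tool goes at most 50 mm and 8.59 degrees, less where a joint would pass 70% of its speed; a pose out of reach is approached as far as the arm can. A call is refused whole if a number of a shift passes 5 or a number of a turn 8.59, either way. A call with a gripper value outside its range is refused whole. "grip" is the gripper's target within -1 to 1 (shut at 1, half-way at 0, fully open at -1), set as the call begins (left out, the last holds). The fingers move at their own pace and stop on an object; "squeeze" is the grip in N (left out, the last holds). Time passes only in rows, so rows that do not move let the fingers close. It gives the time, the measured TCP pose, the force, the opening and the grip force at its end, in the units of the state.
- manip.get_obs(): the state, without advancing time (a new reading comes with each control period).
- manip.get_image(name): name is "side" or "top" or "wrist"; returns the picture (384x512x3 uint8, red, green, blue); there is no depth.
- manip.camera_params(name): a dict with "camera_matrix" (3x3 intrinsics, pixels), "extrinsics" (4x4, takes a point from camera to world coordinates). Camera axes: x right, y up, looking along -z (the intrinsics and any distortion apply to the point x, -y, -z); pixel columns grow to the right and rows downward; lengths in mm; the calibration is good to about 2 mm. A picture is of the moment at which its call begins: read the wrist's pose just before it. camera_params takes no time and is no camera call; for the wrist camera it gives the pose at the moment of the call.
- manip.finish_job(): hands the job in; it is judged then, once.
Trained networks look in the newest picture that a camera, given by its name, has taken for a name from the list of things; names that differ only in an ending like _2 or _b are one class to them, and where a whole thing is asked for, a point or a joint stands for the part that bears it (a point fixed in the world has none). Each returns a list of dicts, best first, with "score" (0 to 1); they miss things now and then, are a little off and sometimes report something else, mostly with a low value. They report only what shows in the picture. A call takes as long as a camera call. They do not tell look-alikes from the thing itself.
- manip.recognise(query, camera): "uv" ([column, row] in pixels, amid what is visible of it).
- manip.trace(query, camera): "mask" (384x512 bool, what is visible of it) and "uv" ([column, row] in pixels, amid what is visible of it).
- manip.landmark_of(query, camera): "uv" ([column, row] in pixels: a listed point, or the origin of a listed thing).
The state is a dict: "time_s": time; "joint_positions": joint angles; "joint_vel": joint speeds; "joint_efforts": joint torques, N m; "tool_pos": TCP position; "ee_rot": TCP orientation; "wrist_force": force on the tool from outside, world axes, zero at the start; "moment": the same for the moment, N m; "grip_width": opening from 0.0 (shut) to 1.0 (fully open); "finger_force": force on a finger pad.
Only numpy, scipy, OpenCV 4.12 (cv2) and the standard library are available. Lean on these libraries where they do the work, as an engineer would, in place of code of your own. Each camera call takes 0.05 s, during which the arm holds its last target. There are 200 camera calls.

## Working session

There is one attempt and no reset: what is moved stays moved. The work goes in short steps, Python scripts to look and compute and a tool call to move; the robot and the scene stay as the last step left them, time stands still between calls to the robot, and variables do not carry over. Pictures are saved under pics/ and viewed, at most 10 in all, crops included, and the job is handed in when it is done.

Besides the shell and the picture viewer there is one more tool, called after "Call:" by a JSON object that holds its "method" and its "body", one argument or row to a line. carry_out: Moves the arm, as the interface text tells. Its arguments: {"type":"object","properties":{"commands":{"type":"array","items":{"type":"array","items":{"type":"array","items":{"type":"number"}}}},"grip":{"type":"number"},"squeeze":{"type":"number"}},"required":["commands"]}

```bash
mkdir -p pics
cat > h.py <<'E'
from rig import manip
import numpy as np, cv2
def ray(cam,uv):
    p=manip.camera_params(cam); K=np.array(p["camera_matrix"]); E=np.array(p["extrinsics"])
    d=np.linalg.inv(K)@np.array([uv[0],uv[1],1.]); d=np.array([d[0],-d[1],-d[2]])
    return E[:3,3],E[:3,:3]@d
def at_z(cam,uv,z):
    o,d=ray(cam,uv); return o+d*(z-o[2])/d[2]
def proj(cam,P):
    p=manip.camera_params(cam); K=np.array(p["camera_matrix"]); E=np.array(p["extrinsics"])
    c=E[:3,:3].T@(np.array(P,float)-E[:3,3]); q=K@np.array([c[0],-c[1],-c[2]]); return q[:2]/q[2]
E
python3 - <<'E'
from h import *
np.set_printoptions(precision=1,suppress=True)
ims=[manip.get_image(c) for c in("top","side")]
for c,i in zip(("top","side"),ims): cv2.imwrite(f"pics/{c}0.png",cv2.resize(i[:,:,::-1],(800,600)))
Z=dict(button_top=56,thumb_rest=74,carriage_front=35,stop=0,nest=40,stage=0,board=40,meter=0,jar=0,transformer=0,screwdriver=0)
for n,z in Z.items():
  for c in("top","side"):
    for r in manip.landmark_of(n,c)[:3]: print(n,c,round(r["score"],2),np.array(r["uv"]),at_z(c,r["uv"],z))
print(manip.camera_params("top"))
o=manip.get_obs();print(o["time_s"],o["tool_pos"],o["ee_rot"],o["wrist_force"])
E
```

```text
button_top top 0.79 [287.3 227.9] [ 501.7 -136.3   56. ]
button_top side 0.59 [308.8 197.5] [ 507.1 -124.4   56. ]
thumb_rest top 0.64 [277.5 226.6] [ 503.2 -110.1   74. ]
thumb_rest top 0.48 [277.7 200.1] [ 572.  -113.1   74. ]
thumb_rest side 0.82 [308.  197.2] [ 504.7 -109.7   74. ]
carriage_front top 0.95 [259.7 219.3] [529.2 -65.8  35. ]
carriage_front side 0.77 [291.2 216.2] [525.7 -63.1  35. ]
stop top 0.82 [204.5 231.7] [504.4  84.2   0. ]
stop side 0.97 [274.4 272.5] [496.1  81.6   0. ]
nest top 0.94 [278.7 200. ] [ 578.9 -117.7   40. ]
nest side 0.9 [280.4 195.3] [ 579.5 -107.3   40. ]
stage top 0.82 [249.4 226.1] [516.6 -37.8   0. ]
stage top 0.2 [286.  228.5] [ 507.6 -136.9    0. ]
stage side 0.61 [288.5 233.8] [516.4 -34.1   0. ]
board top 0.98 [363.3 234.7] [ 481.  -335.1   40. ]
board top 0.77 [373.8 176. ] [ 638.3 -376.1   40. ]
board top 0.6 [277.4 200.2] [ 578.5 -114.2   40. ]
board side 0.87 [284.9 193.2] [ 572.5 -119.7   40. ]
board side 0.81 [297.7 136. ] [ 641.2 -341.5   40. ]
board side 0.62 [345.6 161.1] [ 476.2 -312.4   40. ]
meter top 0.7 [242.6 167.4] [682.5 -22.4   0. ]
meter side 0.94 [229.7 213.6] [681.3 -15.3   0. ]
jar top 0.88 [176.5 183.5] [640.8 162.2   0. ]
jar side 0.91 [208.  274.3] [630.3 162.7   0. ]
transformer top 0.7 [304.6 162.1] [ 693.5 -196.8    0. ]
transformer top 0.35 [286.6 224.8] [ 517.7 -139.     0. ]
screwdriver top 0.69 [233.8 275.7] [385.5   6.5   0. ]
screwdriver top 0.46 [242.4 165.5] [688.1 -21.9  -0. ]
{'camera_matrix': array([[436.1,   0. , 254.4],
       [  0. , 436.1, 187.9],
       [  0. ,   0. ,   1. ]]), 'extrinsics': array([[  -0. ,    1. ,   -0.2,  352.3],
       [  -1. ,   -0. ,    0. ,  -51. ],
       [  -0. ,    0.2,    1. , 1178.4],
       [   0. ,    0. ,    0. ,    1. ]])}
1.2 [ 195.1 -620.   238.7] [-180.     0.    17.5] [0.4 0.9 0.1]
```

View pics/top0.png

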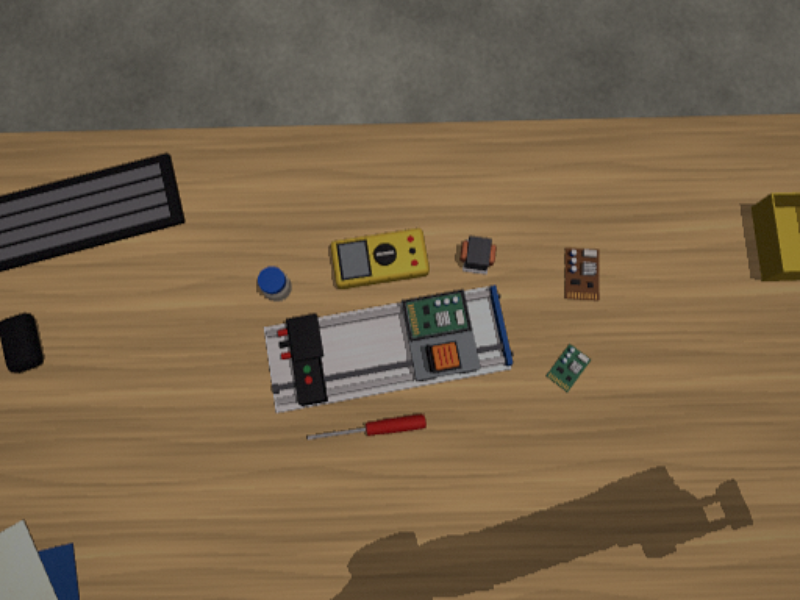

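View pics/side0.png

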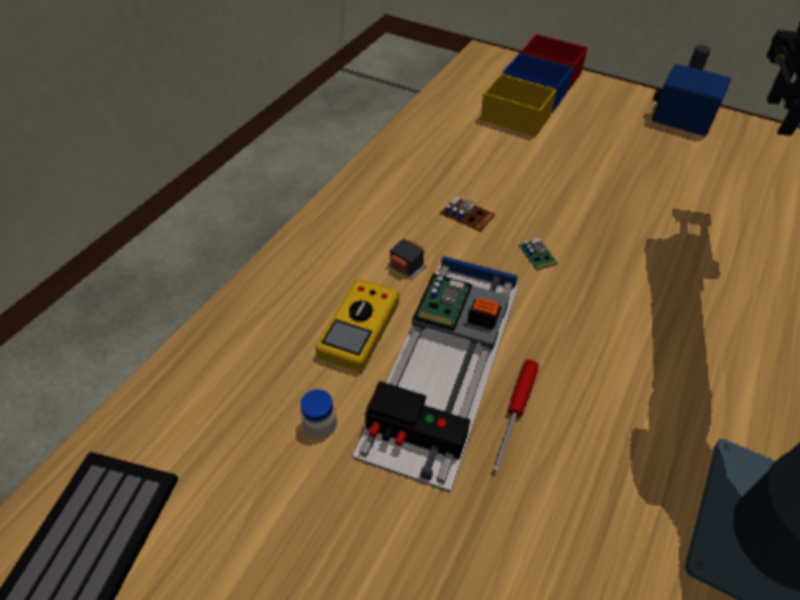

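The top view shows the carriage at (440,335), its orange button at (443,356), the black contact block at (306,360) and the screwdriver at (370,427). There are three board-like things. The large green one at (437,315) sits in the nest and is the one meant. The small green one at (569,368) and the brown one at (582,274) are look-alikes lying loose. I'm moving above the button for a close view.

Call:
{"method": "carry_out", "body": {
  "commands": [
    [[3.6,-3.1,0,0],[3.7,-3.1,0,0],[3.7,-3.1,0,0],[3.7,-3.1,0,0],[3.7,-3.1,0,0],[3.7,-3.1,0,0],[3.7,-3.1,0,0],[3.7,-3.1,0,0],[3.7,-3.1,0,0],[3.7,-3.1,0,0]]
  ],
  "grip": 1,
  "squeeze": 30
}}

```text
time_s: 2.2
tool_pos: [454.9, -212.0, 239.1]
ee_rot: [180.0, -0.0, 17.5]
wrist_force: [0.8, -0.4, -0.0]
grip_width: 0.115
finger_force: 0.0
```

Call:
{"method": "carry_out", "body": {
  "commands": [
    [[3.7,-3.1,0,0],[3.0,-2.5,0,0],[0,0,0,8],[0,0,0,0],[0,0,0,0]]
  ]
}}

```text
time_s: 2.7
tool_pos: [500.7, -140.8, 238.6]
ee_rot: [180.0, 0.0, 9.6]
wrist_force: [-0.1, 0.7, 0.9]
grip_width: 0.006
finger_force: 0.0
```

Run:
```python
from h import *
np.set_printoptions(precision=1,suppress=True)
o=manip.get_obs();print(o["time_s"],o["tool_pos"],o["ee_rot"],o["wrist_force"],o["grip_width"])
im=manip.get_image("wrist"); cv2.imwrite("pics/w1.png",cv2.resize(im[:,:,::-1],(800,600)))
for n,z in dict(button_top=56,thumb_rest=74,carriage_front=35,stop=0,nest=40,board=40).items():
    for r in manip.landmark_of(n,"wrist")[:2]: print(n,round(r["score"],2),np.array(r["uv"]),at_z("wrist",r["uv"],z))
print(proj("wrist",[503,-130,56]))
```

```text
2.7 [ 500.7 -140.8  238.6] [180.    0.    9.6] [-0.1  0.7  0.9] 0.006283232685585765
button_top 0.69 [203.5 129.9] [536.8 -74.8  56. ]
button_top 0.68 [246.8 165.6] [ 504.1 -129.6   56. ]
thumb_rest 0.67 [226.2 169.8] [ 499.7 -107.5   74. ]
carriage_front 0.58 [206.  131.5] [532.9 -74.2  35. ]
carriage_front 0.5 [245.9  99.5] [ 577.2 -116.2   35. ]
board 0.85 [246.6  97.9] [ 579.3 -116.4   40. ]
board 0.82 [396.8 192.5] [ 497.6 -323.    40. ]
[247.6 166.9]
```

View pics/w1.png

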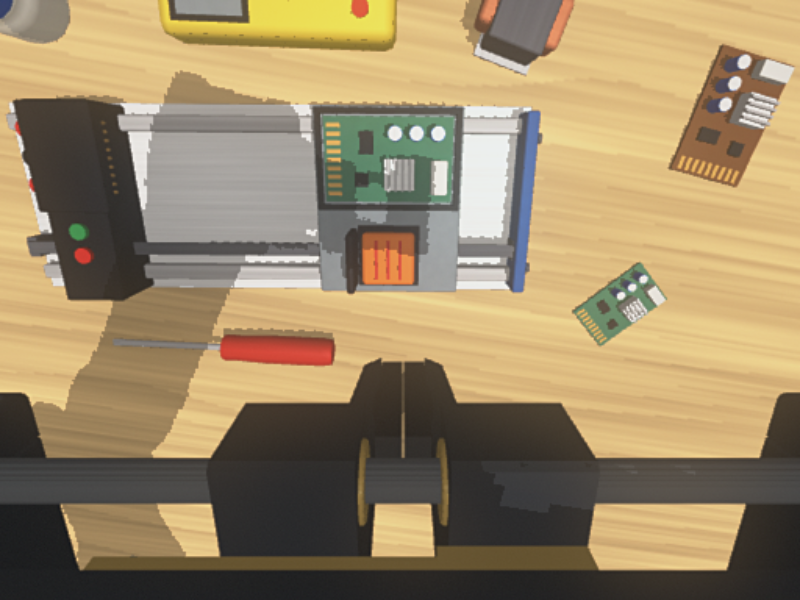

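The wrist view shows the cap at about (389,259), the thumb rest at (351,260), the board in its nest at (388,158) and the block at (75,200). The rails run level in the picture, so the tool is square to the stage. Button top is about (504,-130), in agreement with the average of the other two cameras. Next I descend and check.

Call:
{"method": "carry_out", "body": {
  "commands": [
    [[0.5,-1.2,0,0],[0,0,4,0],[0,0,4,0],[0,0,4,0],[0,0,2.4,0],[0,0,0,0],[0,0,0,0]]
  ]
}}

```text
time_s: 3.75
tool_pos: [504.5, -126.7, 95.2]
ee_rot: [-180.0, -0.0, 9.5]
wrist_force: [0.6, -0.1, 0.1]
grip_width: 0.005
finger_force: 0.0
```

Run:
```python
from h import *
np.set_printoptions(precision=1,suppress=True)
o=manip.get_obs();print(o["time_s"],o["tool_pos"],o["ee_rot"],o["wrist_force"],o["grip_width"])
im=manip.get_image("wrist"); cv2.imwrite("pics/w2.png",cv2.resize(im[:,:,::-1],(800,600)))
for n,z in dict(button_top=56,thumb_rest=74,carriage_front=35).items():
    for r in manip.landmark_of(n,"wrist")[:2]: print(n,round(r["score"],2),np.array(r["uv"]),at_z("wrist",r["uv"],z))
h=cv2.cvtColor(im,cv2.COLOR_RGB2HSV); m=cv2.inRange(h,(5,150,120),(18,255,255))
n,l,s,c=cv2.connectedComponentsWithStats(m)
k=1+np.argmax(s[1:,4]); pts=np.argwhere(l==k)[:,::-1].astype(np.float32)
for p in cv2.boxPoints(cv2.minAreaRect(pts)): print("cap corner",p,at_z("wrist",p,56))
print("tcp px*1.5625",proj("wrist",o["tool_pos"])*1.5625)
```

```text
3.75 [ 504.5 -126.7   95.2] [-180.    -0.     9.5] [ 0.6 -0.1  0.1] 0.005388020069673484
button_top 0.89 [258.7 221.2] [ 503.4 -130.1   56. ]
thumb_rest 0.81 [226.3 227.8] [ 503.1 -109.    74. ]
carriage_front 0.96 [187.2 160.8] [533.2 -71.9  35. ]
cap corner [233. 241.] [ 484.7 -114.5   56. ]
cap corner [233. 190.] [ 523.3 -109.1   56. ]
cap corner [288. 190.] [ 529.5 -146.3   56. ]
cap corner [288. 241.] [ 491.3 -154.    56. ]
tcp px*1.5625 [395.4 384. ]
```

View pics/w2.png

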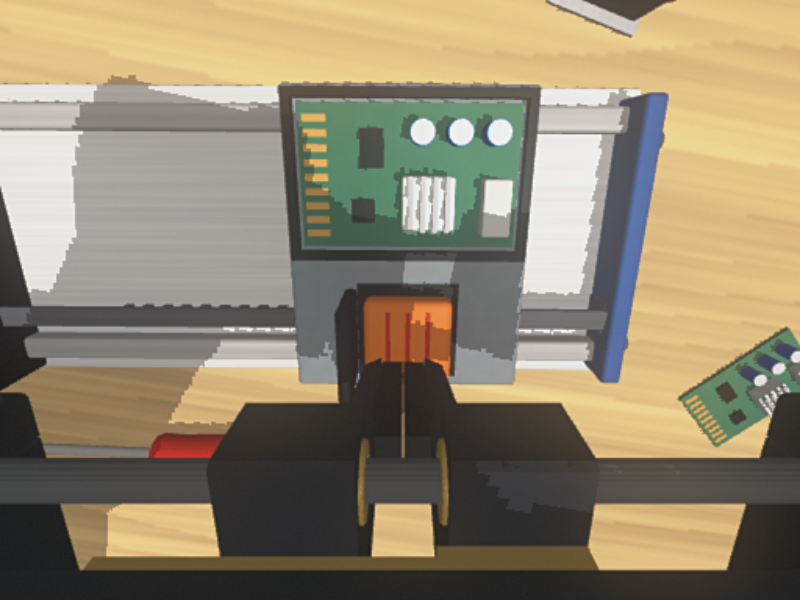

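The close view shows the fingertips at (402,370) over the cap, whose centre column is about 408, and the thumb rest at (345,340). The rails are level. I'll back off 3 mm and descend to just above the cap, then press.

Call:
{"method": "carry_out", "body": {
  "commands": [
    [[0,0.3,0,0],[0,0,2.5,0],[0,0,1.2,0],[0,0,0,0],[0,0,0.4,0],[0,0,0.3,0],[0,0,0.3,0],[0,0,0,0],[0,0,0,0]]
  ]
}}

```text
time_s: 4.85
tool_pos: [504.8, -130.5, 49.4]
ee_rot: [180.0, -0.0, 9.5]
wrist_force: [-4.2, 0.4, 16.3]
grip_width: 0.007
finger_force: 8.2
```

The button bottoms out at z = 49.4 with 16 N. Now I push gently towards the thumb rest.

Call:
{"method": "carry_out", "body": {
  "commands": [
    [[0,-0.2,0,0],[0,-0.3,0,0],[0,-0.3,0,0],[0,-0.4,0,0],[0,-0.5,0,0],[0,-0.5,0,0],[0,-0.5,0,0],[0,-0.5,0,0]]
  ]
}}

```text
time_s: 5.65
tool_pos: [499.8, -100.0, 49.3]
ee_rot: [179.9, -0.1, 9.4]
wrist_force: [-4.6, -3.4, 15.5]
grip_width: 0.005
finger_force: 7.5
```

Run:
```python
from h import *
np.set_printoptions(precision=1,suppress=True)
o=manip.get_obs();print(o["time_s"],o["tool_pos"],o["ee_rot"],o["wrist_force"])
for c in("wrist","top","side"):
  im=manip.get_image(c)
  for n,z in dict(thumb_rest=67+7,carriage_front=35,nest=40,stop=0).items():
    for r in manip.landmark_of(n,c)[:1]: print(c,n,round(r["score"],2),np.array(r["uv"]),at_z(c,r["uv"],z))
```

```text
5.65 [ 499.8 -100.    49.3] [179.9  -0.1   9.4] [-4.6 -3.4 15.5]
wrist carriage_front 0.7 [161.2 177.1] [527.  -39.3  35. ]
top thumb_rest 0.56 [264.9 229.4] [496.9 -77.8  74. ]
top carriage_front 0.72 [245.7 219.7] [529.  -28.8  35. ]
top stop 0.68 [204.7 230.6] [507.4  83.7   0. ]
side thumb_rest 0.69 [303.8 205.7] [502.3 -79.7  74. ]
side carriage_front 0.76 [284.  226.8] [526.7 -24.7  35. ]
side nest 0.93 [276.4 201.9] [578.3 -82.3  40. ]
side stop 0.6 [274.2 269.1] [500.8  73.8   0. ]
```

The carriage is following with the button down. About 110 mm remain.

Call:
{"method": "carry_out", "body": {
  "commands": [
    [[0,-0.7,0,0],[0,-0.8,0,0],[0,-0.8,0,0],[0,-0.8,0,0],[0,-0.8,0,0],[0,-0.8,0,0],[0,-0.8,0,0],[0,-0.8,0,0],[0,-0.8,0,0],[0,-0.6,0,0]]
  ]
}}

```text
time_s: 7.4
tool_pos: [487.5, -23.2, 49.4]
ee_rot: [179.9, -0.1, 9.4]
wrist_force: [-3.8, -2.5, 16.7]
grip_width: 0.004
finger_force: 7.9
```

Call:
{"method": "carry_out", "body": {
  "commands": [
    [[0,-0.5,0,0],[0,-0.5,0,0],[0,-0.4,0,0],[0,-0.3,0,0],[0,-0.3,0,0],[0,-0.2,0,0],[0,0,0,0]]
  ]
}}

```text
time_s: 8.1
tool_pos: [484.0, -1.3, 49.3]
ee_rot: [179.9, -0.1, 9.5]
wrist_force: [-4.4, -2.1, 15.8]
grip_width: 0.005
finger_force: 8.1
```

Run:
```python
from h import *
np.set_printoptions(precision=1,suppress=True)
o=manip.get_obs();print(o["time_s"],o["tool_pos"],o["ee_rot"],o["wrist_force"])
for c in("wrist","top","side"):
  im=manip.get_image(c)
  for n,z in dict(thumb_rest=74,carriage_front=35,nest=40,stop=0).items():
    for r in manip.landmark_of(n,c)[:1]: print(c,n,round(r["score"],2),np.array(r["uv"]),at_z(c,r["uv"],z))
  if c=="side": cv2.imwrite("pics/s3.png",cv2.resize(im[160:310,200:400,::-1],(800,600),interpolation=cv2.INTER_CUBIC))
  if c=="wrist": cv2.imwrite("pics/w3.png",cv2.resize(im[:,:,::-1],(800,600)))
```

```text
8.1 [484.   -1.3  49.3] [179.9  -0.1   9.5] [-4.4 -2.1 15.8]
wrist thumb_rest 0.8 [207.8 270.3] [480.3  21.1  74. ]
wrist carriage_front 0.95 [165.1 175.9] [512.4  56.1  35. ]
wrist stop 0.94 [146.8 171. ] [502.8  79.1   0. ]
top stop 0.75 [202.8 231.2] [505.9  88.8   0. ]
side thumb_rest 0.6 [293.2 238.3] [482.8  19.9  74. ]
side carriage_front 0.62 [273.6 254.7] [511.7  59.   35. ]
side nest 0.92 [268.7 232.9] [549.5  13.2  40. ]
side stop 0.56 [274.8 269.4] [499.2  73.8   0. ]
```

View pics/w3.png

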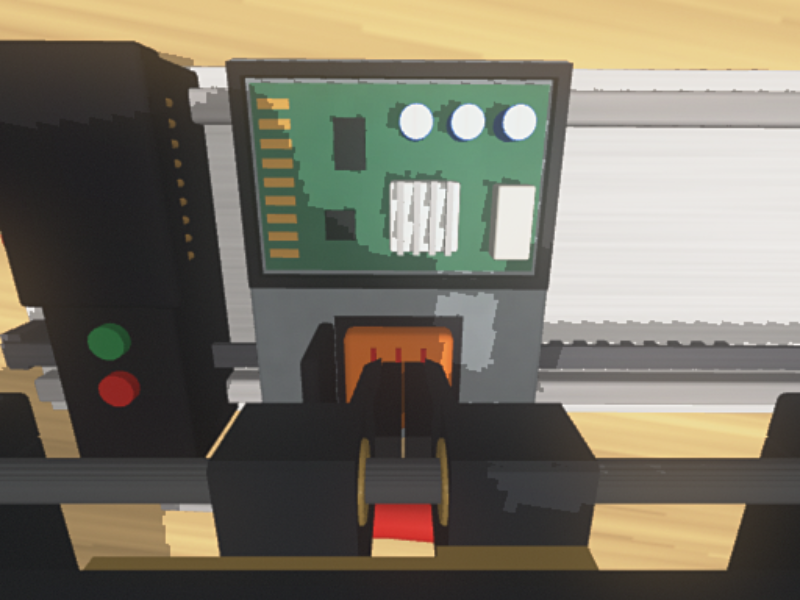

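The block's face is at about column 215–235 and the carriage front at about 250, so roughly 20 mm of gap remain. The board is in its nest and the button is still down. I continue slowly, watching for contact force.

Call:
{"method": "carry_out", "body": {
  "commands": [
    [[0,-0.3,0,0],[0,-0.3,0,0],[0,-0.3,0,0],[0,-0.3,0,0],[0,-0.2,0,0],[0,-0.2,0,0],[0,0,0,0]]
  ]
}}

```text
time_s: 9.55
tool_pos: [481.4, 14.4, 49.3]
ee_rot: [179.9, -0.1, 9.5]
wrist_force: [-3.3, -0.9, 15.9]
grip_width: 0.011
finger_force: 8.0
```

Call:
{"method": "carry_out", "body": {
  "commands": [
    [[0,-0.2,0,0],[0,-0.2,0,0],[0,-0.2,0,0],[0,0,0,0]]
  ]
}}

```text
time_s: 9.95
tool_pos: [480.5, 19.9, 49.3]
ee_rot: [179.9, -0.1, 9.4]
wrist_force: [-2.0, -3.2, 16.1]
grip_width: 0.006
finger_force: 8.0
```

Call:
{"method": "carry_out", "body": {
  "commands": [
    [[0,-0.2,0,0],[0,-0.2,0,0],[0,0,0,0]]
  ]
}}

```text
time_s: 10.25
tool_pos: [480.5, 21.8, 49.3]
ee_rot: [179.8, -0.1, 9.3]
wrist_force: [-0.6, -7.8, 14.4]
grip_width: 0.004
finger_force: 7.1
```

Call:
{"method": "carry_out", "body": {
  "commands": [
    [[0,-0.2,0,0],[0,0,0,0]]
  ]
}}

```text
time_s: 10.45
tool_pos: [480.3, 24.0, 49.3]
ee_rot: [179.8, -0.2, 9.3]
wrist_force: [-0.1, -8.1, 13.0]
grip_width: 0.003
finger_force: 6.7
```

Call:
{"method": "carry_out", "body": {
  "commands": [
    [[0,-0.2,0.02,0],[0,-0.2,0,0],[0,0,0,0]]
  ]
}}

```text
time_s: 10.75
tool_pos: [480.1, 27.7, 49.3]
ee_rot: [179.8, -0.2, 9.3]
wrist_force: [0.8, -7.2, 14.1]
grip_width: 0.005
finger_force: 7.3
```

Run:
```python
from h import *
np.set_printoptions(precision=1,suppress=True)
o=manip.get_obs();print(o["time_s"],o["tool_pos"],o["ee_rot"],o["wrist_force"])
for c in("wrist","side"):
  im=manip.get_image(c)
  for n,z in dict(thumb_rest=74,carriage_front=35,nest=40,stop=0).items():
    for r in manip.landmark_of(n,c)[:1]: print(c,n,round(r["score"],2),np.array(r["uv"]),at_z(c,r["uv"],z))
  if c=="wrist": cv2.imwrite("pics/w4.png",cv2.resize(im[:,:,::-1],(800,600)))
```

```text
10.75 [480.1  27.7  49.3] [179.8  -0.2   9.3] [ 0.8 -7.2 14.1]
wrist carriage_front 0.69 [174.4 175.4] [509.8  79.7  35. ]
wrist nest 0.39 [355.7 170.4] [530.6 -21.3  40. ]
wrist stop 0.88 [188.4 172.2] [503.1  79.    0. ]
side thumb_rest 0.63 [290.3 246.6] [478.6  43.4  74. ]
side nest 0.72 [209.6 273.3] [613.1 175.4  40. ]
side stop 0.55 [273.2 270.7] [500.9  78.8   0. ]
```

View pics/w4.png

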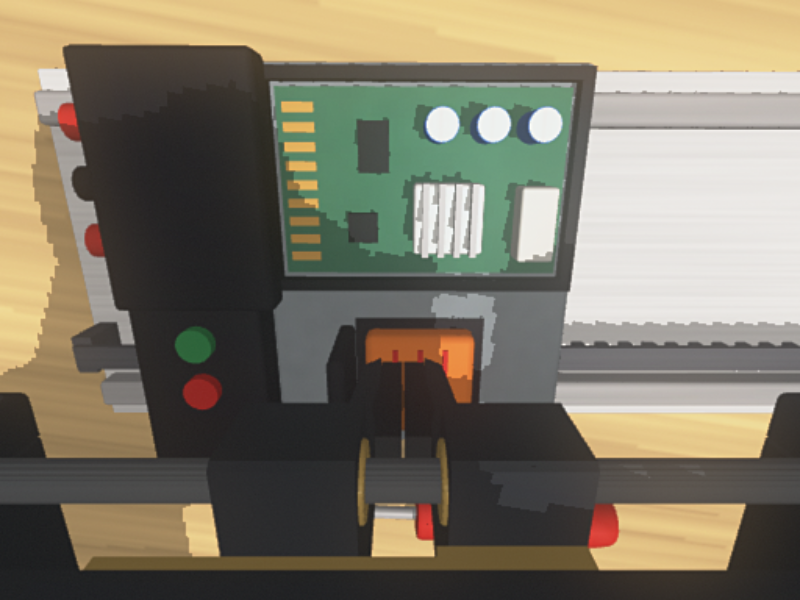

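The deck face is against the block's face at about column 275, with no gap, and the fingers are now sliding on the cap towards the thumb rest. I'll push on until they bear against it, to make sure it is fully home.

Call:
{"method": "carry_out", "body": {
  "commands": [
    [[0,-0.2,0,0],[0,-0.2,0,0],[0,0,0,0]]
  ]
}}

```text
time_s: 11.55
tool_pos: [479.7, 29.9, 49.3]
ee_rot: [179.7, -0.2, 9.2]
wrist_force: [2.1, -12.0, 13.3]
grip_width: 0.004
finger_force: 9.9
```

Call:
{"method": "carry_out", "body": {
  "commands": [
    [[0,-0.2,0,0],[0,-0.1,0,0],[0,0,0,0]]
  ]
}}

```text
time_s: 11.85
tool_pos: [479.7, 30.1, 49.3]
ee_rot: [179.5, -0.2, 9.1]
wrist_force: [4.4, -21.0, 13.1]
grip_width: 0.006
finger_force: 12.6
```

The carriage bears against the block with 21 N through the thumb rest. I lift to release the button while keeping a light forward push, then move clear.

Call:
{"method": "carry_out", "body": {
  "commands": [
    [[0,0.15,0,0],[0,0,-0.3,0],[0,0,-0.3,0],[0,0,-0.3,0],[0,0,-0.3,0],[0,0.2,-0.2,0],[0,0.2,-1,0],[0,0,-3,0],[0,0,-4,0],[0,0,0,0]]
  ]
}}

```text
time_s: 12.85
tool_pos: [480.9, 32.9, 146.4]
ee_rot: [180.0, -0.5, 9.5]
wrist_force: [0.8, 0.2, 0.3]
grip_width: 0.007
finger_force: 0.0
```

Call:
{"method": "carry_out", "body": {
  "commands": [
    [[-2,2,-3,0],[-3,3,-2,0],[-3,3,0,0],[0,0,0,0],[0,0,0,0]]
  ]
}}

```text
time_s: 13.35
tool_pos: [411.7, -60.3, 191.8]
ee_rot: [180.0, -0.0, 9.4]
wrist_force: [1.0, 0.7, 0.7]
grip_width: 0.008
finger_force: 0.0
```

Run:
```python
from h import *
np.set_printoptions(precision=1,suppress=True)
o=manip.get_obs();print(o["time_s"],o["tool_pos"],o["wrist_force"])
for c in("wrist","top","side"):
  im=manip.get_image(c)
  for n,z in dict(button_top=56,thumb_rest=74,carriage_front=35,nest=40,stop=0).items():
    for r in manip.landmark_of(n,c)[:1]: print(c,n,round(r["score"],2),np.array(r["uv"]),at_z(c,r["uv"],z))
  if c=="wrist": cv2.imwrite("pics/w5.png",cv2.resize(im[:,:,::-1],(800,600)))
```

```text
13.35 [411.7 -60.3 191.8] [1.  0.7 0.7]
wrist button_top 0.94 [186.2 100.5] [479.3  18.8  56. ]
wrist thumb_rest 0.88 [152.3  98.5] [476.7  44.2  74. ]
wrist carriage_front 0.82 [132.7  56.4] [510.1  78.5  35. ]
wrist stop 0.56 [145.3  69.3] [501.4  78.7   0. ]
top button_top 0.69 [176.8 186.9] [617.8 151.1  56. ]
top thumb_rest 0.58 [217.7 238.1] [477.8  42.3  74. ]
top carriage_front 0.81 [202.3 227.7] [510.6  86.   35. ]
top nest 0.75 [220.8 215.3] [541.6  36.6  40. ]
top stop 0.68 [205.5 231.8] [504.1  81.5   0. ]
side button_top 0.46 [291.5 243.4] [484.1  23.1  56. ]
side thumb_rest 0.59 [289.8 249.9] [475.7  51.8  74. ]
side carriage_front 0.79 [267.6 264.8] [511.1  89.6  35. ]
side nest 0.74 [260.5 239.5] [557.6  39.8  40. ]
side stop 0.66 [276.8 267.5] [497.4  66.9   0. ]
```

View pics/w5.png

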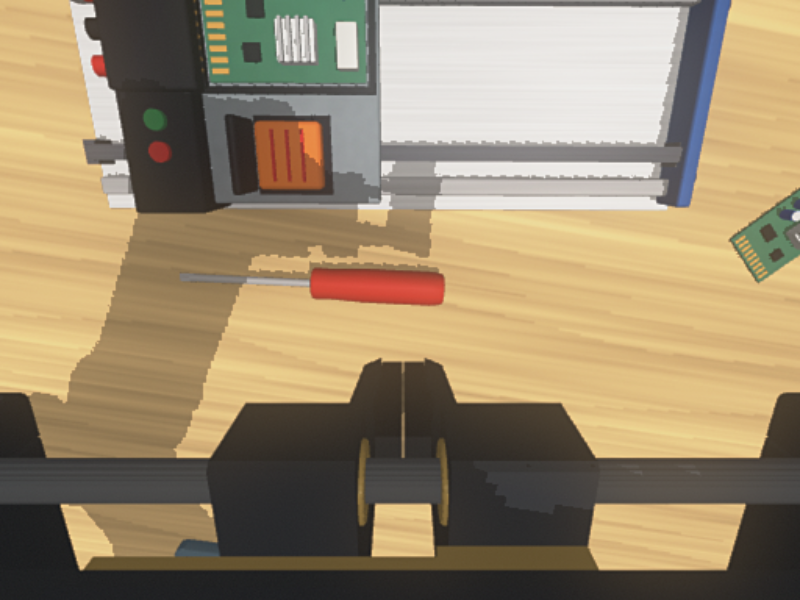

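The deck still meets the block's face at about (207,150), the cap at (290,155) has nothing on it, the board is in its nest, and the screwdriver is untouched. The gripper is clear, so I'm handing in.

```bash
python3 -c "
from rig import manip
print(manip.finish_job())"
```

```text
the job is handed in; nothing more can be done
None
```

I held the lock button down throughout and pushed the carriage home against the contact block, with 21 N on the thumb rest at the end. I then released the button, moved clear and handed the job in; that the button is fully up and locked I did not check by measurement.

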